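# Load the slumping moulds from the stack of glass blanks

### The job

Load the slumping moulds for the next kiln firing: take the stack of fused glass blanks apart from the top down, one at a time, and set each blank flat on the ledge of the mould of its own shape, inside the raised lip. Keep the glass level and off the bare table, and leave the mixing cup and the tape roll where they stand.

Things in the scene. Friction and masses are not known exactly. Their poses are not given: they have to be found in the camera images.
- blank_disc: round blank of ruby red opaque fused glass, 56 mm across, 9 mm thick, loose, the top piece of the stack. Origin: centre of its underside, z up. Round, so its turn does not matter. Lies loosely in the stack, a little turned and shifted; take it by opposite edges.
- blank_square: square blank of green opaque fused glass, 62 x 62 mm, 9 mm thick, loose, second from the top, under the red disc. Origin: centre of its underside, z up. x and y along its sides. Lies loosely in the stack, a little turned and shifted; take it by opposite edges.
- blank_stadium: round-ended blank of amber opaque fused glass, 112 x 66 mm with half-round ends, 9 mm thick, loose, third from the top, under the green square. Origin: centre of its underside, z up. x along its length; the grip is across y (66 mm). Lies loosely in the stack, a little turned and shifted; take it by opposite edges.
- blank_rect: long rectangular blank of cobalt blue opaque fused glass, 146 x 70 mm, 9 mm thick, loose, the bottom piece, lying on a wooden rest. Origin: centre of its underside, z up. x along its length; the grip is across y (70 mm). The rest is fixed, 100 x 42 x 14 mm, so the long edges hang free 14 mm above the table. Lies loosely in the stack, a little turned and shifted; take it by opposite edges.
- mould_disc: round ceramic slumping mould, sand-coloured, 80 mm across outside, fixed, for the round blank. Origin: centre of its underside on the table, z up, x along the line of the two raised lips. Ledge for the glass at z 34 mm; round it a lip 6 mm high with 5 mm play round the blank (bevelled to 8). The sides +y and -y have a finger notch 40 mm wide, floor at z 20 mm, cut 6 mm in under the blank's edge: fingers holding the blank across the mould's y fit there and can open.
- mould_square: square ceramic slumping mould, sand-coloured, 86 x 86 mm outside, fixed, for the square blank. Origin: centre of its underside on the table, z up, y towards the notched sides. Ledge for the glass at z 34 mm; round it a lip 6 mm high with 5 mm play round the blank (bevelled to 8). The sides +y and -y have a finger notch 44 mm wide, floor at z 20 mm, cut 6 mm in under the blank's edge: fingers holding the blank across the mould's y fit there and can open.
- mould_stadium: round-ended ceramic slumping mould, sand-coloured, 136 x 90 mm outside, fixed, for the round-ended blank. Origin: centre of its underside on the table, z up, x along its length. Ledge for the glass at z 34 mm; round it a lip 6 mm high with 5 mm play round the blank (bevelled to 8). The sides +y and -y have a finger notch 46 mm wide, floor at z 20 mm, cut 6 mm in under the blank's edge: fingers holding the blank across the mould's y fit there and can open.
- mould_rect: long rectangular ceramic slumping mould, sand-coloured, 170 x 94 mm outside, fixed, for the long rectangular blank. Origin: centre of its underside on the table, z up, x along its length. Ledge for the glass at z 34 mm; round it a lip 6 mm high with 5 mm play round the blank (bevelled to 8). The sides +y and -y have a finger notch 56 mm wide, floor at z 20 mm, cut 6 mm in under the blank's edge: fingers holding the blank across the mould's y fit there and can open.
- mixing_cup: small mixing cup with blue enamel, white rim, 49 mm across, 31 mm high, loose, a bystander. Origin: centre of its underside.
- tape_roll: roll of blue masking tape lying flat, 77 mm across, 24 mm high, loose, a bystander. Origin: centre of its underside.
Mind the look-alikes: they are no part of the job. Leave any green look-alike of the mould_disc alone.

How it is judged:
By the outcome, as a careful person would: the job done as asked, in the order asked, and still so for the second after the job is handed in, with the robot touching nothing.
It also fails if it takes over 125 s, if anything falls off the work surface, if the arm or the gripper's body presses on something with over 40 N, if the wrist force passes 120 N, or if a joint passes its speed limit or range.

### The arm

A 6-joint arm with a two-finger parallel gripper is mounted at the origin on a cart in front of the work surface, level with it; the furniture and walls round the work are solid. World frame = base frame: x ahead of the robot, y to its left, z up, the work surface at z = 0. Lengths are in m, angles in rad, forces in N, time in s.
With the tool pointing down it reaches from about 0.35 to 0.85 m from the base axis. Payload 8.1 kg.
Tool frame: the origin (TCP) lies midway between the tips of the shut fingers; the grasp point (between the pads) lies 19 mm behind it; z points along the fingers, y is the line along which they close (so a half turn about z gives the same grasp; the last joint's range is limited). The gripper opens to 93 mm and grips with 3 to 60 N. Pads are 15 mm wide; open, the fingers measure 128 mm over their backs; the gripper's body (75 mm by 188 mm) begins 65 mm behind the grasp point.
Start: joints at [-1.252, 0.13, 1.488, -0, 1.523, -0.085], TCP at [0.236, -0.552, 0.219] pointing down, gripper open.
Joint ranges: [-2.96, 2.96], [-0.89, 2.26], [0.02, 2.5], [-1.34, 4.48], [0, 2.73], [-2.66, 2.66]. Speed limits (rad/s): [2.39, 2.39, 2.79, 3.14, 3.14, 3.14].

### API

Orientations are given as a rotation vector (axis times angle).
In Python, from plant import read_state, read_camera, get_calibration, close_job gives the robot as it stands.
- The arm moves only by the shell command python3 -m crank 'ROWS' [FORCE]. ROWS is JSON, a list that holds one entry, the list of rows, each a list of 7 numbers: the gripper's target within -1 to 1 (fully open at 1, half-way at 0, shut at -1), then the shift along the tool's x, y, z as a fraction of full scale, then the turn, a rotation vector about the tool's x, y, z as a fraction of full scale. In form: [[[grip, x, y, z, rx, ry, rz], ...]]. A call has exactly 5 rows; each row is the pose to reach, as a shift and turn from the pose commanded when the call began, along the tool's axes at that moment; what a row does not reach only later rows make up. Full scale, the value 1, is 0.5 m for a shift and 90 degrees for a turn. A row lasts 1/8 s, in which the tool goes at most 62.5 mm and 10.7 degrees, less where a joint would pass 70% of its speed; a pose out of reach is approached as far as the arm can. A call with a number of a shift or a turn outside -1 to 1 is refused whole. A call with a gripper value outside its range is refused whole. The fingers move at their own pace and stop on an object; FORCE is the grip in N (left out, the last holds). Time passes only in rows, so rows that repeat a pose let the fingers close, or fill a call up. It gives the time, the measured TCP pose, the force, the opening and the grip force at its end, in the units of the state.
- read_state(): the state, without advancing time (a new reading comes with each control period).
- read_camera(name): name is "side" or "top" or "wrist"; returns the picture (400x640x3 uint8, red, green, blue); there is no depth.
- get_calibration(name): a dict with "fx", "fy", "cx", "cy" (pixels), "dist_coeffs" ([k1, k2, p1, p2, k3] as OpenCV has them; the pictures are not rectified), "eye" and "orientation" of the camera in the world; the wrist camera has in their place "mount" (4x4, takes a point from camera to tool coordinates, whose origin is the TCP and whose axes are the flange's). Camera axes: x right, y down, z forward; pixel columns grow to the right and rows downward; lengths in m; the calibration is good to about 2 mm. A picture is of the moment at which its call begins: read the wrist's pose just before it. get_calibration takes no time and is no camera call.
- close_job(): hands the job in; it is judged then, once.
The state is a dict: "t": time; "q": joint angles; "dq": joint speeds; "joint_torque": joint torques, N m; "tool_pos": TCP position; "orientation": TCP orientation; "force": force on the tool from outside, world axes, zero at the start; "wrist_torque": the same for the moment, N m; "opening": finger opening in m; "gripper_force": force on a finger pad.
Only numpy, scipy, OpenCV 4.12 (cv2) and the standard library are available. Lean on these libraries where they do the work, as an engineer would, in place of code of your own. Each camera call takes 0.05 s, during which the arm holds its last target. There are 200 camera calls.

## Working session

There is one attempt and no reset: what is moved stays moved. The work goes in short steps, Python scripts to look and compute and a shell command to move; the robot and the scene stay as the last step left them, time stands still between calls to the robot, and variables do not carry over. Pictures are saved under pics/ and viewed, at most 14 in all, crops included, and the job is handed in when it is done.

```bash
ls; mkdir -p pics; python3 - <<'E'
from plant import *
import cv2,json
for n in ["top","side","wrist"]:
    c=get_calibration(n); print(n,{k:(v.tolist() if hasattr(v,'tolist') else v) for k,v in c.items()})
for n in ["top","side"]:
    im=read_camera(n); cv2.imwrite(f"pics/{n}0.png",im[:,:,::-1])
print(read_state())
E
```

```text
pics
top {'fx': 440.00131834970915, 'fy': 440.00131834970915, 'cx': 315.55466388200716, 'cy': 197.27723634004872, 'dist_coeffs': [0.006648790318559025, 0.0, 0.0, 0.0, 0.0], 'eye': [0.40138627692858414, -0.0032776618334956187, 1.480269092617829], 'orientation': [-2.124555176820528, 2.175729431967207, -0.12977572894755104]}
side {'fx': 378.5830135452121, 'fy': 378.5830135452121, 'cx': 317.6683095049698, 'cy': 199.47481684923204, 'dist_coeffs': [-0.027378850907152304, 0.0, 0.0, 0.0, 0.0], 'eye': [0.2582829007389562, 0.7720866830967261, 0.5494361675677057], 'orientation': [-0.5186711112293165, 2.540111714962289, -1.4141520160038779]}
wrist {'fx': 291.7951039263678, 'fy': 291.7951039263678, 'cx': 319.2489337943048, 'cy': 203.86390059848043, 'dist_coeffs': [-0.034559603953992046, 0.0, 0.0, 0.0, 0.0], 'mount': [[0.0011365725365154876, -0.9648173175494008, -0.2629187174007313, 0.07348018652778894], [0.999999299684789, 0.0011833220287254984, -1.946550266934136e-05, -0.00034808022295940155], [0.0003298981641346796, -0.2629185111507989, 0.9648179868044785, -0.16754164290527027], [0.0, 0.0, 0.0, 1.0]]}
{'t': 0.1, 'q': array([-1.25242967e+00,  1.31079720e-01,  1.48921580e+00,  9.49512721e-06,
        1.52301319e+00, -8.53985651e-02]), 'dq': array([-1.89070520e-03, -1.57280206e-03, -2.85165680e-03, -9.09806987e-04,
        2.78271656e-04,  2.32778636e-06]), 'joint_torque': array([ 8.90547417e-04, -5.61343825e+01, -4.93094265e+01,  7.69788120e-02,
        2.91229854e-02, -9.98602809e-05]), 'tool_pos': array([ 0.23558527, -0.55122808,  0.21767095]), 'orientation': array([-3.07611873e+00, -6.29590800e-01,  2.98324474e-04]), 'force': array([ 0.20883644,  0.75724434, -0.38329945]), 'wrist_torque': array([ 0.017447  ,  0.03883372, -0.03429552]), 'gripper_force': 0.0, 'opening': 0.09251353149059746}
```

View pics/top0.png

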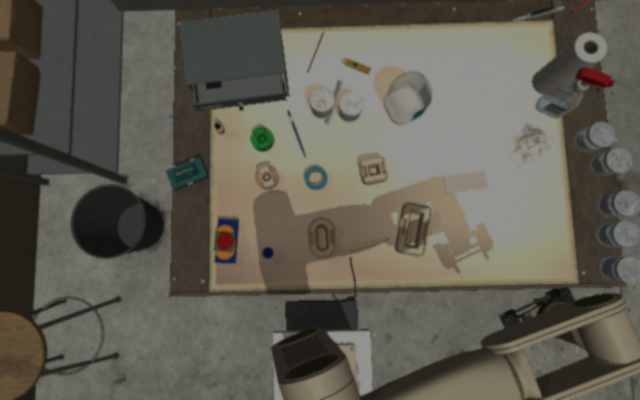

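View pics/side0.png

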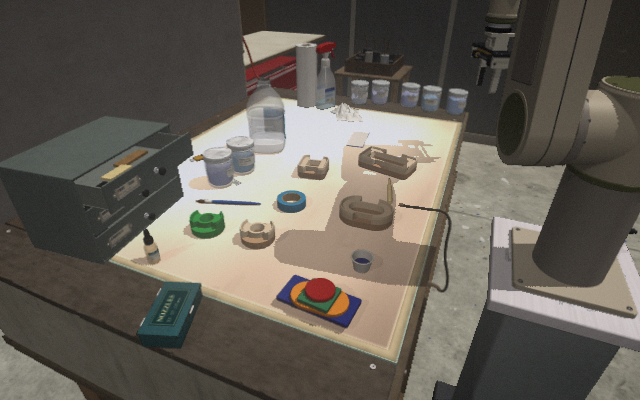

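The top view shows the stack at about (226,240). The sand-coloured moulds are the disc (266,175), square (372,168), stadium (320,238) and rect (412,228). The green look-alike is at (262,138), the cup at (268,253) and the tape at (315,177). The side view agrees: the stack stands at (320,297) with blue at the bottom and red on top.

```bash
cat > h.py <<'E'
import numpy as np,cv2
from scipy.spatial.transform import Rotation as R
from plant import *
def cam(n,s=None):
    c=get_calibration(n); K=np.array([[c["fx"],0,c["cx"]],[0,c["fy"],c["cy"]],[0,0,1]]); d=np.array(c["dist_coeffs"])
    if n=="wrist":
        M=np.array(c["mount"]); Rt=R.from_rotvec(s["orientation"]).as_matrix()
        return K,d,Rt@M[:3,:3],Rt@M[:3,3]+s["tool_pos"]
    o=np.array(c["orientation"]); return K,d,R.from_rotvec(o).as_matrix(),np.array(c["eye"])
def px2w(C,uv,z):
    K,d,Rm,e=C; p=cv2.undistortPoints(np.array(uv,float).reshape(-1,1,2),K,d)[:,0]
    r=np.c_[p,np.ones(len(p))]@Rm.T; return e+r*((z-e[2])/r[:,2])[:,None]
def w2px(C,P):
    K,d,Rm,e=C; q=(np.array(P,float)-e)@Rm; return cv2.projectPoints(q,np.zeros(3),np.zeros(3),K,d)[0][:,0]
def look(name):
    s=read_state(); im=read_camera("wrist"); cv2.imwrite(f"pics/{name}.png",im[:,:,::-1]); np.save(f"pics/{name}.npy",np.r_[s["tool_pos"],s["orientation"]])
    return s,im,cam("wrist",s)
def yaw(s):
    x=R.from_rotvec(s["orientation"]).as_matrix()[:,0]; return np.arctan2(x[1],x[0])
def go(x,y,z,psi):
    """tool-axis fractions from the present pose to tool-down pose with tool x at yaw psi"""
    s=read_state(); R0=R.from_rotvec(s["orientation"]); 
    Rg=R.from_euler("z",psi)*R.from_euler("x",np.pi)
    sh=R0.inv().apply(np.array([x,y,z])-s["tool_pos"])/0.5
    tr=(R0.inv()*Rg).as_rotvec()/(np.pi/2)
    print("shift",sh.round(4),"turn",tr.round(4),"yaw0 %.3f"%yaw(s),"pos",s["tool_pos"].round(4),"q1 %.2f q6 %.2f t %.2f"%(s["q"][0],s["q"][5],s["t"]))
E
python3 - <<'E'
from h import *
C=cam("top"); C2=cam("side")
for n,uv,uv2 in [("stack",(226,240),(320,290)),("disc",(266,175),(257,228)),("sq",(372,168),(313,163)),("stad",(320,238),(366,206)),("rect",(412,228),(388,158)),("cup",(268,253),(361,256)),("green",(262,138),0),("tape",(315,177),0)]:
    print(n,px2w(C,[uv],.035)[0].round(3), px2w(C2,[uv2],.035)[0].round(3) if uv2 else "")
go(.5,0.27,.25,0)
E
```

```text
stack [0.456 0.304 0.035] [0.45  0.301 0.035]
disc [0.669 0.171 0.035] [0.657 0.178 0.035]
sq [ 0.684 -0.183  0.035] [ 0.673 -0.18   0.035]
stad [ 0.455 -0.004  0.035] [ 0.454 -0.011  0.035]
rect [ 0.481 -0.306  0.035] [ 0.471 -0.307  0.035]
cup [0.41  0.167 0.035] [0.408 0.178 0.035]
green [0.796 0.184 0.035] 
tape [0.658 0.008 0.035] 
shift [ 1.1316 -1.3027 -0.0623] turn [-1.10e-03  1.00e-04  2.57e-01] yaw0 0.404 pos [ 0.2356 -0.5512  0.2177] q1 -1.25 q6 -0.09 t 0.10
```

```bash
python3 -c "
from h import *
go(.5,-.26,.25,0)"
```

```text
shift [ 0.7152 -0.328  -0.064 ] turn [-1.10e-03  1.00e-04  2.57e-01] yaw0 0.404 pos [ 0.2356 -0.5512  0.2177] q1 -1.25 q6 -0.09 t 0.10
```

```bash
python3 -m crank '[[[1,0.715,-0.328,-0.064,0,0,0.257],[1,0.715,-0.328,-0.064,0,0,0.257],[1,0.715,-0.328,-0.064,0,0,0.257],[1,0.715,-0.328,-0.064,0,0,0.257],[1,0.715,-0.328,-0.064,0,0,0.257]]]' 40; python3 -c "
from h import *
go(.5,-.26,.25,0)"
```

```text
t: 0.72
tool_pos: [0.4428, -0.3229, 0.2434]
orientation: [-3.141, 0.0, 0.0]
force: [1.2, -0.4, -0.2]
opening: 0.0928
gripper_force: 0.0
shift [ 0.1145 -0.1259 -0.0132] turn [-0.0002  0.0002 -0.0001] yaw0 -0.000 pos [ 0.4428 -0.3229  0.2434] q1 -0.72 q6 0.85 t 0.72
```

```bash
python3 -m crank '[[[1,0.114,-0.126,-0.013,0,0,0],[1,0.114,-0.126,-0.013,0,0,0],[1,0.114,-0.126,-0.013,0,0,0],[1,0.114,-0.126,-0.013,0,0,0],[1,0.114,-0.126,-0.013,0,0,0]]]'; python3 -c "
from h import *
look('w1')
go(.5,.17,.25,0)"
```

```text
t: 1.35
tool_pos: [0.4981, -0.2627, 0.2498]
orientation: [-3.142, 0.002, 0.001]
force: [-0.1, -0.4, -0.5]
opening: 0.0931
gripper_force: 0.0
shift [ 2.400e-03 -8.653e-01 -1.000e-04] turn [-0.0001  0.0003 -0.0011] yaw0 -0.002 pos [ 0.4981 -0.2627  0.2499] q1 -0.58 q6 1.00 t 1.40
```

View pics/w1.png

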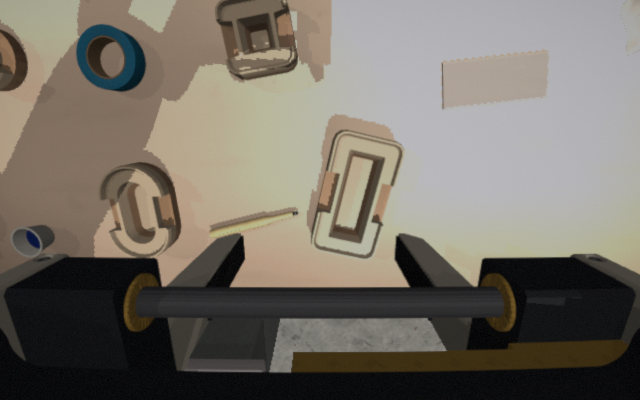

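The wrist view shows the rect mould with its outer lip corners at about (337,131), (404,142), (379,256) and (313,248). The square mould is at (258,38), the stadium mould at (140,210), the tape at (112,57) and the cup at (32,240). I'll move left for the rest.

```bash
python3 -m crank '[[[1,-0.02,-0.12,0,0,0,0],[1,-0.04,-0.24,0,0,0,0],[1,-0.06,-0.36,0,0,0,0],[1,-0.08,-0.48,0,0,0,0],[1,-0.08,-0.5,0,0,0,0]]]'; python3 -c "
from h import *
look('w2')
go(.42,.27,.2,0)"; python3 -m crank '[[[1,-0.02,-0.12,0.02,0,0,0],[1,-0.08,-0.24,0.05,0,0,0],[1,-0.08,-0.36,0.1,0,0,0],[1,-0.08,-0.56,0.1,0,0,0],[1,-0.08,-0.56,0.1,0,0,0]]]';python3 -m crank '[[[1,0,0,0,0,0,0],[1,0,0,0,0,0,0],[1,0,0,0,0,0,0],[1,0,0,0,0,0,0],[1,0,0,0,0,0,0]]]'; python3 -c "
from h import *
look('w3')
go(.42,.27,.2,0)
a=cv2.imread('pics/w2.png');b=cv2.imread('pics/w3.png');cv2.imwrite('pics/w23.png',cv2.resize(np.vstack([a[:260],b[:290]]),None,fx=1.09,fy=1.09))"
```

```text
t: 2.02
tool_pos: [0.4582, -0.0095, 0.2504]
orientation: [-3.141, -0.004, -0.001]
force: [1.1, 0.1, -0.2]
opening: 0.0931
gripper_force: 0.0
shift [-0.0762 -0.5602  0.1009] turn [-0.0002 -0.0006  0.0015] yaw0 0.002 pos [ 0.4587 -0.01    0.2504] q1 -0.13 q6 1.43 t 2.08
t: 2.7
tool_pos: [0.4196, 0.269, 0.1996]
orientation: [3.141, -0.002, 0.0]
force: [-0.2, -0.2, 1.2]
opening: 0.093
gripper_force: 0.0
t: 3.32
tool_pos: [0.4191, 0.2677, 0.2003]
orientation: [-3.142, 0.002, -0.001]
force: [-0.2, -0.7, 1.0]
opening: 0.093
gripper_force: 0.0
shift [ 0.0019 -0.0043  0.0005] turn [-0.0001 -0.0002 -0.0004] yaw0 -0.001 pos [0.419  0.2679 0.2003] q1 0.47 q6 2.04 t 3.38
```

View pics/w23.png

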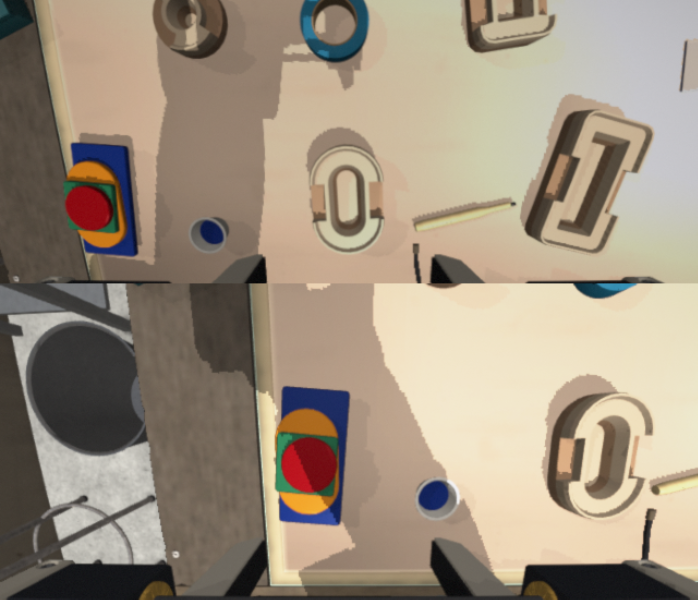

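The two views, stacked, show the stack at left in w3: a blue rectangle with amber, green and red on it, at about (310,460) in the composite. The cup is at (437,498) and the stadium mould at (605,460). In w2 the disc mould is at the top, about (190,20). Next I'll measure the stack by colour.

```bash
cat >> h.py <<'E'
HSV={"red":[((0,120,60),(7,255,255)),((172,120,60),(180,255,255))],"green":[((45,80,30),(90,255,255))],"amber":[((10,150,90),(24,255,255))],"blue":[((108,120,30),(130,255,255))]}
def outline(im,cols,C,z,box=None):
    """hull of the largest blob of the given colours, as world points on plane z"""
    h=cv2.cvtColor(im,cv2.COLOR_RGB2HSV); m=0
    for c in cols:
        for lo,hi in HSV[c]: m=m|cv2.inRange(h,lo,hi)
    m=cv2.morphologyEx(m,cv2.MORPH_OPEN,np.ones((3,3)))
    if box: k=np.zeros_like(m); k[box[1]:box[3],box[0]:box[2]]=1; m=m*k
    c=max(cv2.findContours(m,cv2.RETR_EXTERNAL,cv2.CHAIN_APPROX_NONE)[0],key=cv2.contourArea)
    P=px2w(C,c[:,0],z)[:,:2]; 
    return c[:,0],P
def rect(P):
    (c,(w,h),a)=cv2.minAreaRect((P*1000).astype(np.float32))
    if w<h: w,h,a=h,w,a+90
    a=(a+90)%180-90
    return np.array(c).round(1),round(w,1),round(h,1),round(a,1)
E
python3 - <<'E'
from h import *
im=cv2.imread("pics/w3.png")[:,:,::-1].copy(); p=np.load("pics/w3.npy"); C=cam("wrist",{"tool_pos":p[:3],"orientation":p[3:]})
for col,z in [("red",.05),("green",.041),("amber",.032),("blue",.023)]:
    uv,P=outline(im,[col],C,z); print(col,uv.min(0),uv.max(0),rect(P), (np.array(cv2.minEnclosingCircle((P*1000).astype(np.float32))[0]).round(1)))
a=cv2.imread("pics/w2.png")
cv2.imwrite("pics/c2.png",np.vstack([cv2.resize(a[120:240,270:370],(480,576))]))
E
```

```text
red [258 141] [308 191] (array([448.1, 307.9]), 54.8, 54.7, 89.9) [447.9 307.7]
green [253 137] [276 191] (array([449.3, 330.9]), 60.8, 24.0, -6.5) [449.  328.3]
amber [293 343] [565 370] (array([173.3, 109.4]), 392.2, 41.2, -89.0) [174.  109.4]
blue [259  95] [319 177] (array([478.3, 304.9]), 88.4, 68.0, -4.5) [478.2 304. ]
```

View pics/c2.png

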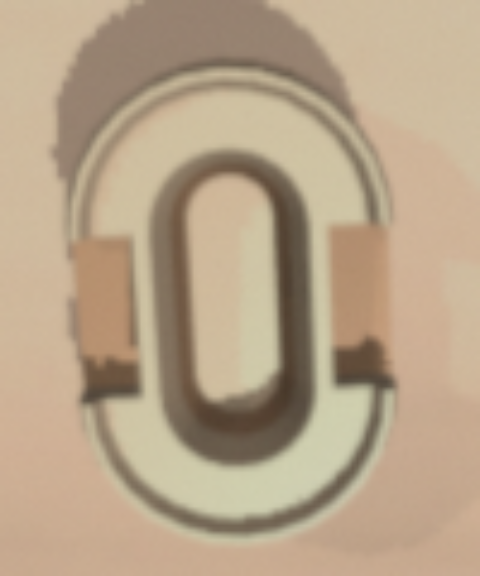

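The crop shows the stadium mould lip with its outer ends at (230,67) and (238,543) in crop pixels, and the notches left and right. Its axis is nearly along x. The red disc is at (448,308). I'll grip that now.

```bash
python3 - <<'E'
from h import *
p=np.load("pics/w2.npy"); C=cam("wrist",{"tool_pos":p[:3],"orientation":p[3:]})
f=lambda L:[(270+x/4.8,120+y/4.8) for x,y in L]
print(px2w(C,f([(230,67),(238,543),(72,230),(390,230),(84,398),(394,385)]),.04).round(4)[:,:2].tolist())
print("hole",px2w(C,f([(230,150),(238,465),(150,260),(307,260),(160,390),(315,390)]),.034).round(4)[:,:2].tolist())
go(.448,.308,.1,0)
go(.448,.308,.043,0)
E
python3 -m crank '[[[1,0.03,-0.04,0.1,0,0,0],[1,0.058,-0.08,0.2,0,0,0],[1,0.058,-0.08,0.26,0,0,0],[1,0.058,-0.08,0.29,0,0,0],[1,0.058,-0.08,0.29,0,0,0]]]' 30; python3 -c "
from h import *
go(.448,.308,.043,0)"
```

```text
[[0.5201, -0.0068], [0.3868, -0.0095], [0.4769, 0.0358], [0.4772, -0.0503], [0.4298, 0.0337], [0.4339, -0.0528]]
hole [[0.498, -0.0069], [0.4084, -0.0094], [0.4678, 0.0152], [0.4679, -0.0283], [0.4306, 0.0128], [0.4308, -0.0312]]
shift [ 0.0578 -0.0803  0.2006] turn [-0.0001 -0.0002 -0.0004] yaw0 -0.001 pos [0.419  0.2679 0.2003] q1 0.47 q6 2.04 t 3.38
shift [ 0.0578 -0.0803  0.3146] turn [-0.0001 -0.0002 -0.0004] yaw0 -0.001 pos [0.419  0.2679 0.2003] q1 0.47 q6 2.04 t 3.38
t: 4.0
tool_pos: [0.4472, 0.3079, 0.0545]
orientation: [3.141, 0.0, -0.002]
force: [0.5, 0.2, 0.0]
opening: 0.0931
gripper_force: 0.0
shift [ 0.0016 -0.0003  0.023 ] turn [0.0005 0.0009 0.    ] yaw0 0.000 pos [0.4472 0.3079 0.0545] q1 0.51 q6 2.08 t 4.00
```

```bash
python3 -m crank '[[[1,0,0,0.012,0,0,0],[1,0,0,0.023,0,0,0],[-1,0,0,0.023,0,0,0],[-1,0,0,0.023,0,0,0],[-1,0,0,0.023,0,0,0]]]' 30;  python3 -m crank '[[[-1,0,0,0,0,0,0],[-1,0,0,0,0,0,0],[-1,0,0,0,0,0,0],[-1,0,0,0,0,0,0],[-1,0,0,0,0,0,0]]]'
```

```text
t: 4.62
tool_pos: [0.448, 0.3084, 0.0439]
orientation: [-3.141, -0.0, -0.001]
force: [-0.6, -0.2, -0.7]
opening: 0.0678
gripper_force: 0.0
t: 5.25
tool_pos: [0.4479, 0.3083, 0.0438]
orientation: [-3.142, -0.0, -0.0]
force: [0.9, 0.0, 2.5]
opening: 0.0549
gripper_force: 30.0
```

```bash
python3 -m crank '[[[-1,0,0,-0.05,0,0,0],[-1,0,0,-0.12,0,0,0],[-1,0.04,0.08,-0.2,0,0,0],[-1,0.12,0.18,-0.2,0,0,0],[-1,0.22,0.26,-0.2,0,0,0]]]';python3 -m crank '[[[-1,0.03,0.01,0,0,0,0],[-1,0.03,0.01,0,0,0,0],[-1,0.03,0.01,0,0,0,0],[-1,0.03,0.01,0,0,0,0],[-1,0.03,0.01,0,0,0,0]]]'; python3 -c "
from h import *
s,im,C=look('d1')
print(w2px(C,[[.66,.173,.04]]), s['opening'],s['tool_pos'])
cv2.imwrite('pics/d1b.png',im[:300,:,::-1])"
```

```text
t: 5.88
tool_pos: [0.5566, 0.1791, 0.1446]
orientation: [-3.141, -0.001, -0.003]
force: [0.9, 0.9, 0.3]
opening: 0.0549
gripper_force: 30.0
t: 6.5
tool_pos: [0.5699, 0.1761, 0.1437]
orientation: [-3.142, -0.002, 0.0]
force: [0.2, -0.4, -0.1]
opening: 0.0548
gripper_force: 30.0
[[323.61955975 104.90194756]] 0.05479892179409388 [0.56985436 0.17605326 0.14370581]
```

View pics/d1b.png

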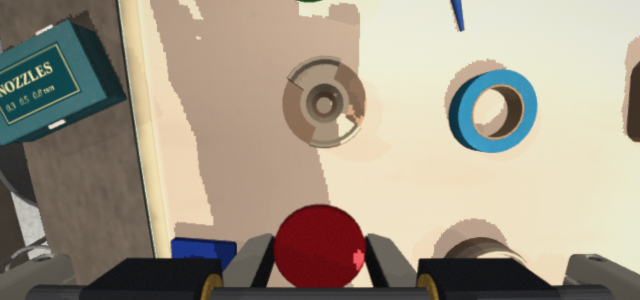

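The disc is held level at (320,248). The disc mould is at about (324,102) with its lips turned, and the tape is at (495,112). I'll zoom in on the mould.

```bash
python3 -c "
import cv2
a=cv2.imread('pics/d1.png');cv2.imwrite('pics/d1c.png',cv2.resize(a[45:160,270:380],None,fx=5,fy=5,interpolation=cv2.INTER_CUBIC))"
```

```text
(no output)
```

View pics/d1c.png

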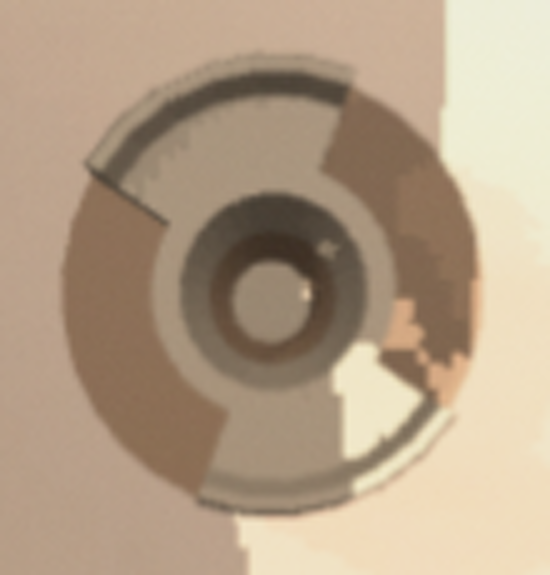

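The crop shows the lip end corners at (90,163), (352,75), (200,500) and (452,413), so the mould's x runs up and slightly left.

```bash
python3 -c "
from h import *
p=np.load('pics/d1.npy'); C=cam('wrist',{'tool_pos':p[:3],'orientation':p[3:]})
P=px2w(C,[(270+x/5,45+y/5) for x,y in [(90,163),(352,75),(200,500),(452,413)]],.04)[:,:2]
print(P.round(4).tolist(),P.mean(0)); d=P[:2].mean(0)-P[2:].mean(0); a=np.arctan2(d[1],d[0]); print(a,np.degrees(a))
e=P[0]-P[1]; print(np.degrees(np.arctan2(e[1],e[0]))-90)
uv,Q=outline(read_camera('wrist'),['red'],C,p[2]-.0028+.009); print(rect(Q))
go(*P.mean(0),.10,a)
"
```

```text
[[0.6826, 0.204], [0.6969, 0.1589], [0.625, 0.1852], [0.6406, 0.1397]] [0.66126009 0.17195704]
0.3215790253491347 18.42512093243593
17.51154212098527
(array([572. , 176.4]), 55.0, 53.0, -89.8)
shift [0.1821 0.0078 0.0876] turn [-0.000e+00 -2.000e-04 -2.041e-01] yaw0 0.001 pos [0.5702 0.1758 0.1438] q1 0.21 q6 1.78 t 6.60
```

```bash
python3 -m crank '[[[-1,0.06,0.003,0.03,0,0,-0.1],[-1,0.14,0.006,0.06,0,0,-0.2],[-1,0.18,0.008,0.1,0,0,-0.2],[-1,0.18,0.008,0.14,0,0,-0.2],[-1,0.18,0.008,0.16,0,0,-0.2]]]'; python3 -m crank '[[[-1,0,0,0,0,0,0],[-1,0,0,0,0,0,0],[-1,0,0,0,0,0,0],[-1,0,0,0,0,0,0],[-1,0,0,0,0,0,0]]]'; python3 -c "
from h import *
go(.6605,.1717,.0375,.315)
s,im,C=look('d2')
cv2.imwrite('pics/d2b.png',im[130:330,180:460,::-1])"
```

```text
t: 7.22
tool_pos: [0.6587, 0.1712, 0.0614]
orientation: [-3.103, -0.492, 0.005]
force: [-1.3, 0.4, -0.6]
opening: 0.0551
gripper_force: 30.0
t: 7.85
tool_pos: [0.6606, 0.1713, 0.064]
orientation: [-3.103, -0.492, -0.001]
force: [-0.5, -0.4, -0.2]
opening: 0.0549
gripper_force: 30.0
shift [-0.     -0.0009  0.0529] turn [ 0.     -0.0003 -0.0005] yaw0 0.314 pos [0.6606 0.1713 0.064 ] q1 0.18 q6 1.44 t 7.85
```

View pics/d2b.png

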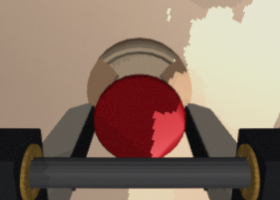

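The disc is centred over the mould, with the lip at (139,55) straight ahead of the disc at (139,115) in the crop. I'll lower and release.

```bash
python3 -m crank '[[[-1,0,0,0.03,0,0,0],[-1,0,0,0.045,0,0,0],[-1,0,0,0.052,0,0,0],[-1,0,0,0.053,0,0,0],[-1,0,0,0.053,0,0,0]]]'; python3 -m crank '[[[1,0,0,0,0,0,0],[1,0,0,0,0,0,0],[1,0,0,0,0,0,0],[1,0,0,0,0,0,0],[1,0,0,0,0,0,0]]]';python3 -m crank '[[[1,0,0,-0.03,0,0,0],[1,0,0,-0.1,0,0,0],[1,-0.04,0,-0.2,0,0,0],[1,-0.14,0,-0.25,0,0,0],[1,-0.18,0,-0.25,0,0,0]]]';python3 -c "
from h import *
look('d3')
go(.38,.28,.2,0)"
```

```text
t: 8.52
tool_pos: [0.6605, 0.1712, 0.0368]
orientation: [3.103, 0.492, -0.0]
force: [0.5, 0.3, -0.8]
opening: 0.0548
gripper_force: 30.0
t: 9.15
tool_pos: [0.6605, 0.1712, 0.0371]
orientation: [3.103, 0.492, 0.0]
force: [0.6, -0.4, -0.2]
opening: 0.0926
gripper_force: 0.0
t: 9.78
tool_pos: [0.5755, 0.1433, 0.1669]
orientation: [3.103, 0.492, 0.01]
force: [0.8, -0.5, 0.4]
opening: 0.0928
gripper_force: 0.0
shift [-0.283  -0.3805 -0.0705] turn [ 1.000e-04 -1.900e-03  2.001e-01] yaw0 0.314 pos [0.5735 0.1429 0.1653] q1 0.16 q6 1.41 t 9.82
```

```bash
python3 -m crank '[[[1,-0.06,-0.09,-0.02,0,0,0.1],[1,-0.12,-0.18,-0.05,0,0,0.2],[1,-0.19,-0.27,-0.07,0,0,0.2],[1,-0.26,-0.35,-0.07,0,0,0.2],[1,-0.283,-0.38,-0.07,0,0,0.2]]]'; python3 -m crank '[[[1,0,0,0,0,0,0],[1,0,0,0,0,0,0],[1,0,0,0,0,0,0],[1,0,0,0,0,0,0],[1,0,0,0,0,0,0]]]'; python3 -c "
from h import *
im=cv2.imread('pics/d3.png')[:,:,::-1].copy(); p=np.load('pics/d3.npy'); C=cam('wrist',{'tool_pos':p[:3],'orientation':p[3:]})
print('disc',rect(outline(im,['red'],C,.043)[1]))
b=im
s,im,C=look('g1')
uv,P=outline(im,['green'],C,.041,(200,0,420,230));print(rect(P),uv.min(0),uv.max(0))
uv,P=outline(im,['blue','amber','green'],C,.023,(200,0,420,230));print(rect(P))
cv2.imwrite('pics/dg.png',np.vstack([b[:270],im[:280]])[:,:,::-1])
"
```

```text
t: 10.45
tool_pos: [0.3801, 0.2819, 0.1982]
orientation: [-3.141, -0.004, -0.002]
force: [-0.1, -0.5, -0.2]
opening: 0.093
gripper_force: 0.0
t: 11.08
tool_pos: [0.3819, 0.28, 0.1969]
orientation: [3.141, -0.001, -0.0]
force: [-0.5, 1.1, -0.1]
opening: 0.0928
gripper_force: 0.0
disc (array([658.3, 171.5]), 54.7, 52.4, -71.9)
(array([447.3, 311.9]), 61.3, 60.8, 84.9) [262 101] [320 162]
(array([451. , 310.2]), 144.1, 74.2, -4.3)
```

View pics/dg.png

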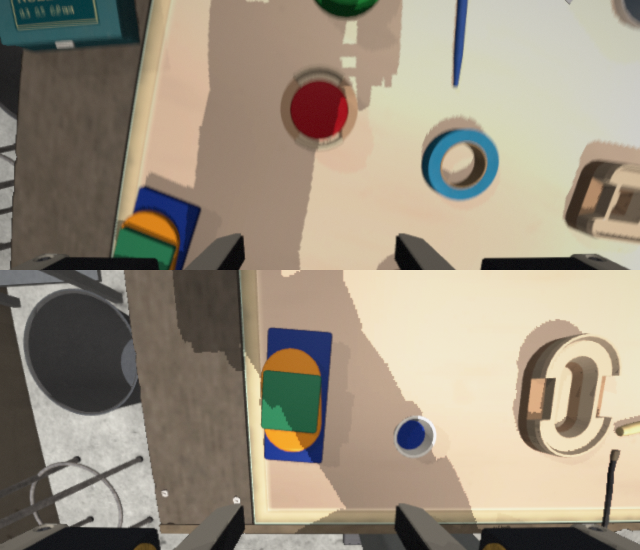

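The red disc sits centred inside its lip at (319,110), and the square at (291,402) is now on top. I'll grip the square.

```bash
python3 -c "
from h import *
go(.4473,.3119,.052,-.089)"; python3 -m crank '[[[1,0.06,-0.03,0.08,0,0,0.057],[1,0.13,-0.064,0.17,0,0,0.057],[1,0.13,-0.064,0.24,0,0,0.057],[1,0.13,-0.064,0.28,0,0,0.057],[1,0.13,-0.064,0.28,0,0,0.057]]]' 30;  python3 -c "
from h import *
go(.4473,.3119,.0345,-.089)"
```

```text
shift [ 0.131  -0.0637  0.2899] turn [0.0001 0.0001 0.0563] yaw0 -0.001 pos [0.3818 0.2801 0.197 ] q1 0.52 q6 2.10 t 11.12
t: 11.75
tool_pos: [0.445, 0.3114, 0.0549]
orientation: [3.136, -0.14, -0.006]
force: [-0.7, 0.9, -1.4]
opening: 0.0929
gripper_force: 0.0
shift [ 0.0046 -0.0015  0.0408] turn [ 0.0016  0.0024 -0.0003] yaw0 -0.089 pos [0.445  0.3114 0.0549] q1 0.52 q6 2.18 t 11.75
```

```bash
python3 -m crank '[[[1,0,0,0.02,0,0,0],[1,0,0,0.044,0,0,0],[1,0,0,0.044,0,0,0],[-1,0,0,0.044,0,0,0],[-1,0,0,0.044,0,0,0]]]' 30;  python3 -m crank '[[[-1,0,0,0,0,0,0],[-1,0,0,0,0,0,0],[-1,0,0,0,0,0,0],[-1,0,0,0,0,0,0],[-1,0,0,0,0,0,0]]]'
python3 -m crank '[[[-1,0,0,-0.05,0,0,0],[-1,0,0,-0.12,0,0,0],[-1,0.04,0.08,-0.22,0,0,0],[-1,0.08,0.18,-0.24,0,0,0],[-1,0.12,0.28,-0.24,0,0,0]]]'; python3 -c "
from h import *
go(.58,-.18,.155,0)"
```

```text
t: 12.38
tool_pos: [0.447, 0.3126, 0.0357]
orientation: [-3.138, 0.14, -0.001]
force: [-0.9, -0.2, 0.2]
opening: 0.0778
gripper_force: 0.0
t: 13.0
tool_pos: [0.4468, 0.3124, 0.0354]
orientation: [-3.138, 0.14, -0.001]
force: [-0.6, -0.0, 4.4]
opening: 0.0613
gripper_force: 30.0
t: 13.62
tool_pos: [0.4952, 0.1665, 0.157]
orientation: [-3.138, 0.139, -0.005]
force: [0.8, 0.5, -2.0]
opening: 0.0618
gripper_force: 30.0
shift [0.2302 0.6753 0.004 ] turn [-0.0006 -0.0021 -0.0564] yaw0 -0.089 pos [0.4952 0.1665 0.157 ] q1 0.23 q6 1.89 t 13.62
```

```bash
python3 -m crank '[[[-1,0.04,0.1,0,0,0,0],[-1,0.08,0.2,0,0,0,0],[-1,0.12,0.3,0,0,0,-0.03],[-1,0.16,0.4,0,0,0,-0.056],[-1,0.19,0.5,0,0,0,-0.056]]]'; python3 -m crank '[[[-1,0.03,0.1,0,0,0,0],[-1,0.03,0.16,0,0,0,0],[-1,0.03,0.16,0,0,0,0],[-1,0.03,0.16,0,0,0,0],[-1,0.03,0.16,0,0,0,0]]]'; python3 -c "
from h import *
s,im,C=look('s1')
print(s['tool_pos'],w2px(C,[[.68,-.181,.04]]))
print('held',rect(outline(im,['green'],C,s['tool_pos'][2]-.0034+.009,(150,150,500,330))[1]))
u=w2px(C,[[.68,-.181,.04]])[0].astype(int); x0=u[0]-65;y0=max(u[1]-60,0); print(x0,y0)
cv2.imwrite('pics/s1c.png',cv2.resize(im[y0:y0+120,x0:x0+130,::-1],None,fx=5,fy=5,interpolation=cv2.INTER_CUBIC))"
```

```text
t: 14.25
tool_pos: [0.5663, -0.0916, 0.1546]
orientation: [-3.141, 0.001, 0.001]
force: [1.0, 0.1, -0.6]
opening: 0.0616
gripper_force: 30.0
t: 14.88
tool_pos: [0.581, -0.1687, 0.155]
orientation: [-3.141, 0.0, 0.0]
force: [0.5, 0.0, -0.4]
opening: 0.0614
gripper_force: 30.0
[ 0.58099917 -0.16866555  0.15497678] [[333.51202777  95.57179264]]
held (array([ 584.6, -168.1]), 62.0, 56.9, -89.9)
268 35
```

View pics/s1c.png

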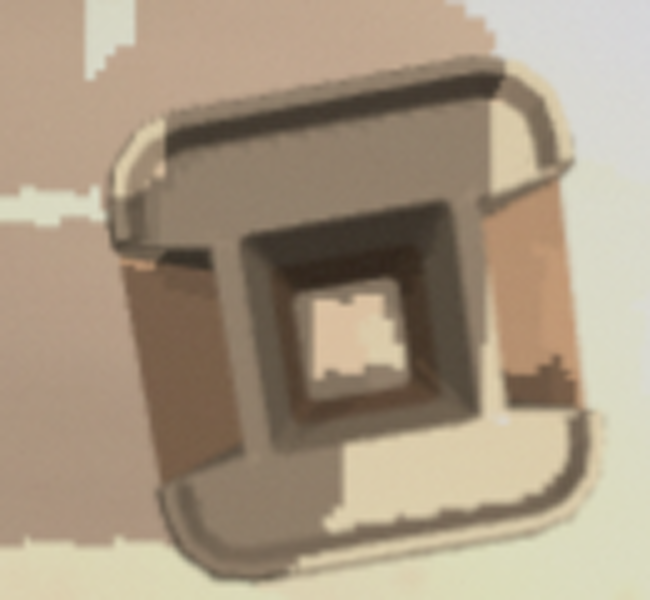

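The crop shows the square mould turned about 10°. Its lip ends at the notches are at (113,247), (572,165), (160,487) and (597,410), and the hole corners are at (240,237), (453,201), (483,412) and (275,452).

```bash
python3 -c "
from h import *
p=np.load('pics/s1.npy'); C=cam('wrist',{'tool_pos':p[:3],'orientation':p[3:]})
for L,z in (([(113,247),(572,165),(160,487),(597,410)],.04),([(240,237),(453,201),(275,452),(483,412)],.034)):
    P=px2w(C,[(268+x/5,35+y/5) for x,y in L],z)[:,:2]
    d=P[:2].mean(0)-P[2:].mean(0); e=P[[0,2]].mean(0)-P[[1,3]].mean(0)
    print(P.mean(0).round(4), np.degrees([np.arctan2(d[1],d[0]),np.arctan2(e[1],e[0])-np.pi/2]), np.hypot(*d),np.hypot(*e))
go(.68,-.18,.062,.18)
"
```

```text
[ 0.6754 -0.187 ] [9.87054485 9.77617141] 0.04316163222262929 0.08338933909365606
[ 0.6762 -0.1879] [10.11476403  9.96293393] 0.038694063534980436 0.039999741690173445
shift [0.1979 0.0227 0.1861] turn [-0.0002  0.     -0.1146] yaw0 -0.000 pos [ 0.5811 -0.1687  0.1551] q1 -0.37 q6 1.20 t 14.93
```

```bash
python3 -m crank '[[[-1,0.06,0.012,0.03,0,0,-0.06],[-1,0.14,0.025,0.06,0,0,-0.111],[-1,0.189,0.037,0.1,0,0,-0.111],[-1,0.189,0.037,0.15,0,0,-0.111],[-1,0.189,0.037,0.17,0,0,-0.111]]]'; python3 -m crank '[[[-1,0,0,0,0,0,0],[-1,0,0,0,0,0,0],[-1,0,0,0,0,0,0],[-1,0,0,0,0,0,0],[-1,0,0,0,0,0,0]]]'; python3 -c "
from h import *
go(.6755,-.1872,.0365,.174)
s,im,C=look('s2')
cv2.imwrite('pics/s2b.png',im[130:330,180:460,::-1])"
```

```text
t: 15.55
tool_pos: [0.6745, -0.1871, 0.0677]
orientation: [-3.128, -0.273, 0.005]
force: [0.7, 0.1, -1.9]
opening: 0.0614
gripper_force: 30.0
t: 16.18
tool_pos: [0.6756, -0.1887, 0.0705]
orientation: [3.13, 0.271, 0.001]
force: [0.5, -0.1, -0.6]
opening: 0.0613
gripper_force: 30.0
shift [ 0.0002 -0.003   0.0681] turn [ 0.0002 -0.0003 -0.0008] yaw0 0.173 pos [ 0.6756 -0.1887  0.0705] q1 -0.35 q6 1.05 t 16.18
```

View pics/s2b.png

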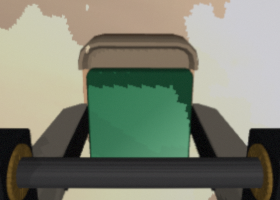

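The square is centred in the lip: it spans 87–191 against 80–198 for the lip, in crop pixels. I'll lower and release.

```bash
python3 -m crank '[[[-1,0,-0.001,0.03,0,0,0],[-1,0,-0.001,0.055,0,0,0],[-1,0,-0.001,0.064,0,0,0],[-1,0,-0.001,0.066,0,0,0],[-1,0,-0.001,0.066,0,0,0]]]'; python3 -m crank '[[[1,0,0,0,0,0,0],[1,0,0,0,0,0,0],[1,0,0,0,0,0,0],[1,0,0,0,0,0,0],[1,0,0,0,0,0,0]]]';python3 -m crank '[[[1,0,0,-0.03,0,0,0],[1,0,0,-0.1,0,0,0],[1,-0.04,0,-0.2,0,0,0],[1,-0.14,0,-0.25,0,0,0],[1,-0.18,0,-0.25,0,0,0]]]';python3 -c "
from h import *
s,im,C=look('s3')
print(rect(outline(im,['green'],C,.043)[1]))
go(.38,.28,.2,0)"
```

```text
t: 16.85
tool_pos: [0.6752, -0.1879, 0.0373]
orientation: [-3.129, -0.271, 0.001]
force: [-3.3, 1.3, 7.5]
opening: 0.0613
gripper_force: 30.0
t: 17.48
tool_pos: [0.6754, -0.1881, 0.037]
orientation: [-3.13, -0.271, 0.0]
force: [-0.2, 0.2, 0.2]
opening: 0.093
gripper_force: 0.0
t: 18.1
tool_pos: [0.5872, -0.2049, 0.1673]
orientation: [3.126, 0.27, 0.009]
force: [0.1, 0.2, 0.1]
opening: 0.0931
gripper_force: 0.0
(array([ 673.7, -187.3]), 60.9, 57.9, -80.1)
shift [-0.2382 -1.0257 -0.0721] turn [ 0.0016 -0.0018  0.1095] yaw0 0.172 pos [ 0.5852 -0.205   0.1656] q1 -0.42 q6 0.98 t 18.15
```

```bash
python3 -m crank '[[[1,-0.026,-0.113,-0.02,0,0,0],[1,-0.053,-0.228,-0.04,0,0,0],[1,-0.08,-0.342,-0.07,0,0,0],[1,-0.106,-0.456,-0.07,0,0,0],[1,-0.132,-0.57,-0.07,0,0,0]]]'; python3 -m crank '[[[1,-0.03,-0.114,0,0,0,0.06],[1,-0.06,-0.228,0,0,0,0.11],[1,-0.08,-0.342,0,0,0,0.11],[1,-0.106,-0.456,0,0,0,0.11],[1,-0.106,-0.456,0,0,0,0.11]]]'; python3 -m crank '[[[1,0,0,0,0,0,0],[1,0,0,0,0,0,0],[1,0,0,0,0,0,0],[1,0,0,0,0,0,0],[1,0,0,0,0,0,0]]]'; python3 -c "
from h import *
s,im,C=look('a1')
uv,P=outline(im,['amber'],C,.032,(200,0,420,230));print(rect(P),uv.min(0),uv.max(0))
uv,P=outline(im,['blue'],C,.023,(200,0,420,230));print(rect(P))
print(s['tool_pos'],yaw(s))
a=cv2.imread('pics/s3.png')
cv2.imwrite('pics/sa.png',np.vstack([a[:270],im[:280,:,::-1]]))
"
```

```text
t: 18.77
tool_pos: [0.4724, 0.0676, 0.1984]
orientation: [-3.13, -0.271, -0.003]
force: [1.4, -0.3, -0.5]
opening: 0.093
gripper_force: 0.0
t: 19.4
tool_pos: [0.3796, 0.2849, 0.198]
orientation: [-3.14, -0.01, -0.001]
force: [0.8, -0.8, 0.1]
opening: 0.093
gripper_force: 0.0
t: 20.02
tool_pos: [0.3815, 0.2809, 0.1971]
orientation: [3.142, -0.001, -0.0]
force: [-0.1, 0.4, -0.9]
opening: 0.0931
gripper_force: 0.0
(array([447.8, 312. ]), 110.2, 64.9, 0.1) [262  78] [321 180]
(array([476.1, 305.2]), 93.1, 67.8, -4.3)
[0.38149553 0.28091369 0.19708104] -0.0007431408752805536
```

View pics/sa.png

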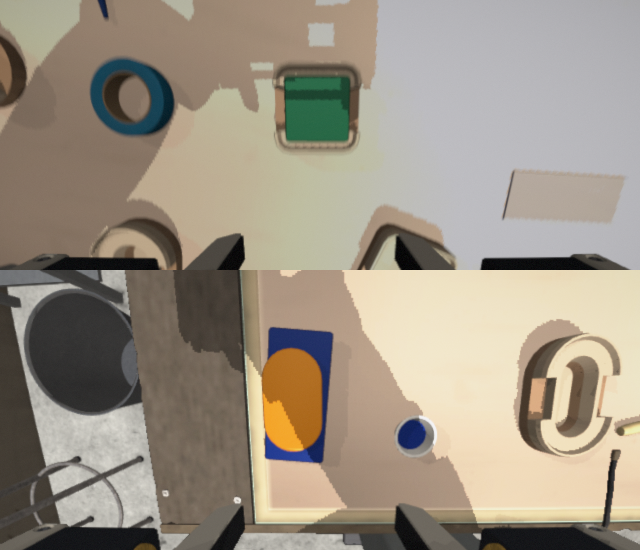

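The square sits inside its lip at (318,108) and the amber blank at (292,400) is now exposed. I'll grip the amber one.

```bash
python3 -m crank '[[[1,0.06,-0.03,0.08,0,0,0],[1,0.133,-0.062,0.17,0,0,0],[1,0.133,-0.062,0.24,0,0,0],[1,0.133,-0.062,0.29,0,0,0],[1,0.133,-0.062,0.294,0,0,0]]]' 35; python3 -m crank '[[[1,0,0,0.02,0,0,0],[1,0,0,0.048,0,0,0],[1,0,0,0.048,0,0,0],[-1,0,0,0.048,0,0,0],[-1,0,0,0.048,0,0,0]]]';  python3 -m crank '[[[-1,0,0,0,0,0,0],[-1,0,0,0,0,0,0],[-1,0,0,0,0,0,0],[-1,0,0,0,0,0,0],[-1,0,0,0,0,0,0]]]'
```

```text
t: 20.7
tool_pos: [0.446, 0.3112, 0.0476]
orientation: [3.139, 0.0, -0.007]
force: [0.4, -0.2, 0.2]
opening: 0.0932
gripper_force: 0.0
t: 21.32
tool_pos: [0.4482, 0.3126, 0.0267]
orientation: [-3.141, -0.0, -0.001]
force: [-0.9, 0.4, -0.4]
opening: 0.0772
gripper_force: 0.0
t: 21.95
tool_pos: [0.448, 0.3124, 0.0265]
orientation: [-3.141, -0.0, -0.001]
force: [-0.5, -1.8, 6.3]
opening: 0.065
gripper_force: 35.0
```

```bash
python3 -m crank '[[[-1,0,0,-0.05,0,0,0],[-1,0,0,-0.14,0,0,0],[-1,0,0.06,-0.24,0,0,0],[-1,0,0.18,-0.26,0,0,0],[-1,0,0.3,-0.26,0,0,0]]]';python3 -m crank '[[[-1,0,0.06,0,0,0,0],[-1,0,0.06,0,0,0,0],[-1,0,0.06,0,0,0,0],[-1,0,0.06,0,0,0,0],[-1,0,0.06,0,0,0,0]]]'; python3 -c "
from h import *
s,im,C=look('m1')
u=w2px(C,[[.4535,-.008,.04]])[0].astype(int); x0=max(u[0]-65,0);y0=max(u[1]-75,0); print(s['tool_pos'],u,x0,y0)
print('held',rect(outline(im,['amber'],C,s['tool_pos'][2]+.0055,(200,100,450,330))[1]))
cv2.imwrite('pics/m1c.png',cv2.resize(im[y0:y0+150,x0:x0+150,::-1],None,fx=4,fy=4,interpolation=cv2.INTER_CUBIC))"
```

```text
t: 22.58
tool_pos: [0.4483, 0.1614, 0.1573]
orientation: [-3.141, -0.003, -0.004]
force: [0.8, -1.2, -1.1]
opening: 0.0652
gripper_force: 35.0
t: 23.2
tool_pos: [0.4476, 0.1332, 0.1559]
orientation: [-3.142, -0.002, 0.001]
force: [-0.9, 0.1, -1.5]
opening: 0.0655
gripper_force: 35.0
[0.44764137 0.13315974 0.15591698] [460 194] 395 119
held (array([463. , 133.9]), 80.1, 65.7, 0.5)
```

View pics/m1c.png

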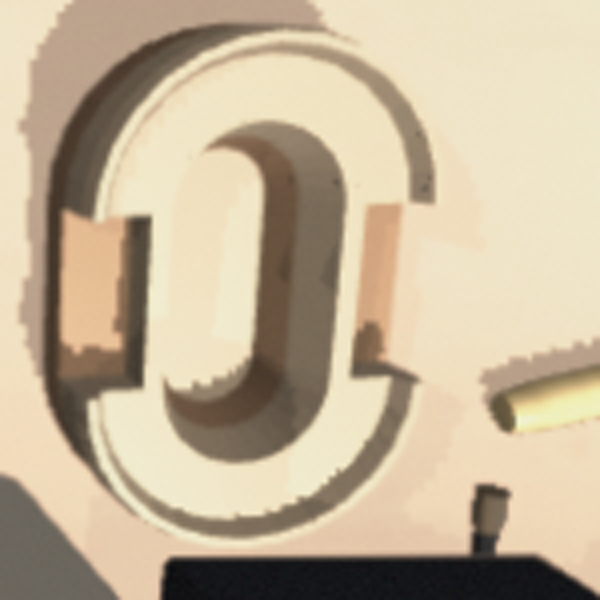

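The crop shows the stadium mould's lip ends at the notches at (96,220), (434,203), (90,393) and (414,382), and the lip extremes at (275,28) and (235,542).

```bash
python3 -c "
from h import *
p=np.load('pics/m1.npy'); C=cam('wrist',{'tool_pos':p[:3],'orientation':p[3:]})
P=px2w(C,[(395+x/4,119+y/4) for x,y in [(96,220),(434,203),(90,393),(414,382),(275,28),(235,542)]],.04)[:,:2]
print(P.round(4).tolist(),P[:4].mean(0),P[4:].mean(0))
d=P[:2].mean(0)-P[2:4].mean(0); e=P[[0,2]].mean(0)-P[[1,3]].mean(0);f=P[4]-P[5]
print(np.degrees([np.arctan2(d[1],d[0]),np.arctan2(e[1],e[0])-np.pi/2,np.arctan2(f[1],f[0])]))
# rect mould from w1
p=np.load('pics/w1.npy'); C=cam('wrist',{'tool_pos':p[:3],'orientation':p[3:]})
P=px2w(C,[(337,131),(404,142),(379,256),(313,248)],.04)[:,:2];print('rect',P.mean(0),P.round(4).tolist())
go(.4535,-.009,.075,.035)
"
```

```text
[[0.4743, 0.0357], [0.4791, -0.0485], [0.4297, 0.0331], [0.4327, -0.0511], [0.5205, -0.0031], [0.388, -0.0098]] [ 0.45396292 -0.00769667] [ 0.45427265 -0.00646653]
[3.23207565 2.66922702 2.92009432]
rect [ 0.4773712  -0.31353861] [[0.5633, -0.2844], [0.5499, -0.3699], [0.3919, -0.3465], [0.4043, -0.2533]]
shift [0.0114 0.2841 0.1618] turn [-0.      0.0003 -0.0214] yaw0 0.001 pos [0.4476 0.133  0.1559] q1 0.18 q6 1.75 t 23.25
```

```bash
python3 -m crank '[[[-1,0.003,0.1,0,0,0,0],[-1,0.008,0.2,0.02,0,0,-0.02],[-1,0.013,0.282,0.08,0,0,-0.031],[-1,0.013,0.282,0.14,0,0,-0.031],[-1,0.013,0.282,0.17,0,0,-0.031]]]'; python3 -m crank '[[[-1,0,0,0,0,0,0],[-1,0,0,0,0,0,0],[-1,0,0,0,0,0,0],[-1,0,0,0,0,0,0],[-1,0,0,0,0,0,0]]]'; python3 -c "
from h import *
go(.454,-.008,.038,.05)
s,im,C=look('m2')
uv,P=outline(im,['amber'],C,s['tool_pos'][2]+.0055,(200,100,450,330));print('held',rect(P),uv.min(0),uv.max(0))"
```

```text
t: 23.88
tool_pos: [0.4532, -0.0087, 0.0694]
orientation: [-3.14, -0.076, 0.004]
force: [-0.1, -0.6, -1.6]
opening: 0.0652
gripper_force: 35.0
t: 24.5
tool_pos: [0.4546, -0.0086, 0.0715]
orientation: [3.141, 0.077, 0.001]
force: [0.1, 0.4, -0.8]
opening: 0.0654
gripper_force: 35.0
shift [-0.0011 -0.0013  0.067 ] turn [ 0.0001 -0.0004 -0.0006] yaw0 0.049 pos [ 0.4546 -0.0086  0.0715] q1 -0.13 q6 1.39 t 24.50
held (array([469.7,  -7.1]), 80.4, 65.7, 3.4) [263 158] [375 287]
```

```bash
python3 -m crank '[[[-1,-0.001,-0.001,0.03,0,0,0],[-1,-0.001,-0.001,0.05,0,0,0],[-1,-0.001,-0.001,0.064,0,0,0],[-1,-0.001,-0.001,0.067,0,0,0],[-1,-0.001,-0.001,0.067,0,0,0]]]'; python3 -m crank '[[[1,0,0,0,0,0,0],[1,0,0,0,0,0,0],[1,0,0,0,0,0,0],[1,0,0,0,0,0,0],[1,0,0,0,0,0,0]]]';python3 -m crank '[[[1,0,0,-0.05,0,0,0],[1,0,0,-0.12,0,0,0],[1,0,-0.05,-0.22,0,0,0],[1,-0.02,-0.15,-0.25,0,0,0],[1,-0.02,-0.25,-0.25,0,0,0]]]';python3 -c "
from h import *
s,im,C=look('m3')
print(rect(outline(im,['amber'],C,.043,(330,0,640,330))[1]))
go(.38,.28,.2,-.075)"
```

```text
t: 25.18
tool_pos: [0.4538, -0.0082, 0.0375]
orientation: [3.141, 0.077, -0.0]
force: [1.0, 0.1, -1.5]
opening: 0.0655
gripper_force: 35.0
t: 25.8
tool_pos: [0.4538, -0.0082, 0.0376]
orientation: [-3.141, -0.077, -0.0]
force: [0.2, 0.2, 0.2]
opening: 0.093
gripper_force: 0.0
t: 26.42
tool_pos: [0.4387, 0.1173, 0.165]
orientation: [-3.14, -0.075, -0.007]
force: [0.8, 0.0, 0.2]
opening: 0.093
gripper_force: 0.0
(array([453.1,  -2. ]), 109.8, 69.9, 3.2)
shift [-0.0987 -0.3205 -0.071 ] turn [-0.0025 -0.0015  0.0797] yaw0 0.050 pos [0.4374 0.1226 0.164 ] q1 0.16 q6 1.68 t 26.48
```

```bash
python3 -m crank '[[[1,-0.03,-0.1,-0.03,0,0,0.04],[1,-0.06,-0.2,-0.06,0,0,0.08],[1,-0.098,-0.32,-0.07,0,0,0.08],[1,-0.098,-0.32,-0.07,0,0,0.08],[1,-0.098,-0.32,-0.07,0,0,0.08]]]'; python3 -m crank '[[[1,0,0,0,0,0,0],[1,0,0,0,0,0,0],[1,0,0,0,0,0,0],[1,0,0,0,0,0,0],[1,0,0,0,0,0,0]]]'; python3 -c "
from h import *
s,im,C=look('b1')
uv,P=outline(im,['blue'],C,.023,(200,0,345,240));print(rect(P),uv.min(0),uv.max(0))
uv,P=outline(im,['amber'],C,.043,(400,0,640,240));print('stadium',rect(P))
a=rect(outline(im,['blue'],C,.023,(200,0,345,240))[1]); go(a[0][0]/1000,a[0][1]/1000,.05,np.radians(a[3]))
# stadium and rect moulds from this and earlier views
cv2.imwrite('pics/b1b.png',im[:,:,::-1])"
```

```text
t: 27.1
tool_pos: [0.3809, 0.2732, 0.1972]
orientation: [3.138, -0.119, -0.001]
force: [0.7, -0.4, 0.1]
opening: 0.0931
gripper_force: 0.0
t: 27.72
tool_pos: [0.381, 0.2734, 0.1976]
orientation: [3.139, -0.121, 0.0]
force: [0.4, 0.1, 0.3]
opening: 0.0928
gripper_force: 0.0
(array([450.2, 307.5]), 143.3, 67.6, -4.6) [253  63] [315 192]
stadium (array([453.7,  -5.7]), 110.9, 70.0, 3.4)
shift [ 0.1328 -0.0784  0.2952] turn [0.     0.     0.0021] yaw0 -0.077 pos [0.381  0.2735 0.1976] q1 0.51 q6 2.16 t 27.77
```

```bash
python3 -m crank '[[[1,0.06,-0.04,0.08,0,0,0],[1,0.133,-0.078,0.17,0,0,0],[1,0.133,-0.078,0.24,0,0,0],[1,0.133,-0.078,0.3,0,0,0],[1,0.133,-0.078,0.31,0,0,0]]]' 40; python3 -m crank '[[[1,0,0,0.02,0,0,0],[1,0,0,0.04,0,0,0],[1,0,0,0.051,0,0,0],[1,0,0,0.051,0,0,0],[1,0,0,0.051,0,0,0]]]';  python3 -m crank '[[[-1,0,0,0,0,0,0],[-1,0,0,0,0,0,0],[-1,0,0,0,0,0,0],[-1,0,0,0,0,0,0],[-1,0,0,0,0,0,0]]]'
```

```text
t: 28.4
tool_pos: [0.4483, 0.3063, 0.0399]
orientation: [3.137, -0.12, -0.007]
force: [-1.2, 0.3, 0.5]
opening: 0.093
gripper_force: 0.0
t: 29.02
tool_pos: [0.4505, 0.3075, 0.0175]
orientation: [-3.139, 0.121, -0.001]
force: [0.6, 0.1, 0.0]
opening: 0.0931
gripper_force: 0.0
t: 29.65
tool_pos: [0.4503, 0.3073, 0.0172]
orientation: [3.139, -0.121, 0.0]
force: [-0.1, -1.2, 2.8]
opening: 0.0695
gripper_force: 40.0
```

```bash
python3 -m crank '[[[-1,0,0,-0.04,0,0,0],[-1,0,0,-0.12,0,0,0],[-1,0,0.06,-0.22,0,0,0],[-1,0.01,0.16,-0.28,0,0,0],[-1,0.02,0.27,-0.28,0,0,0]]]';python3 -m crank '[[[-1,0,0.11,0,0,0,0],[-1,0.01,0.22,0,0,0,0],[-1,0.01,0.33,0,0,0,0],[-1,0.02,0.44,0,0,0,0],[-1,0.02,0.55,0,0,0,0]]]';python3 -m crank '[[[-1,0.01,0.06,0,0,0,0],[-1,0.01,0.06,0,0,0,0],[-1,0.01,0.06,0,0,0,0],[-1,0.01,0.06,0,0,0,0],[-1,0.01,0.06,0,0,0,0]]]'; python3 -c "
from h import *
s,im,C=look('r1')
u=w2px(C,[[.4774,-.3135,.04]])[0].astype(int); x0=max(min(u[0]-75,490),0);y0=max(u[1]-90,0); print(s['tool_pos'],yaw(s),u,x0,y0)
print('held',rect(outline(im,['blue'],C,s['tool_pos'][2]+.0058,(200,50,450,330))[1]))
cv2.imwrite('pics/r1c.png',cv2.resize(im[y0:y0+180,x0:x0+150,::-1],None,fx=3.3,fy=3.3,interpolation=cv2.INTER_CUBIC))"
```

```text
t: 30.28
tool_pos: [0.4516, 0.1716, 0.1602]
orientation: [-3.138, 0.118, -0.009]
force: [2.3, -0.5, -2.6]
opening: 0.069
gripper_force: 40.0
t: 30.9
tool_pos: [0.4382, -0.1046, 0.1568]
orientation: [-3.139, 0.121, -0.0]
force: [1.9, -0.6, -2.2]
opening: 0.069
gripper_force: 40.0
t: 31.52
tool_pos: [0.4414, -0.1324, 0.157]
orientation: [-3.139, 0.118, 0.0]
force: [-0.5, 0.3, -2.3]
opening: 0.0693
gripper_force: 40.0
[ 0.44144589 -0.13237705  0.15703994] -0.07532183637266252 [502 150] 427 60
held (array([ 465.3, -133.6]), 97.3, 70.3, -4.2)
```

View pics/r1c.png

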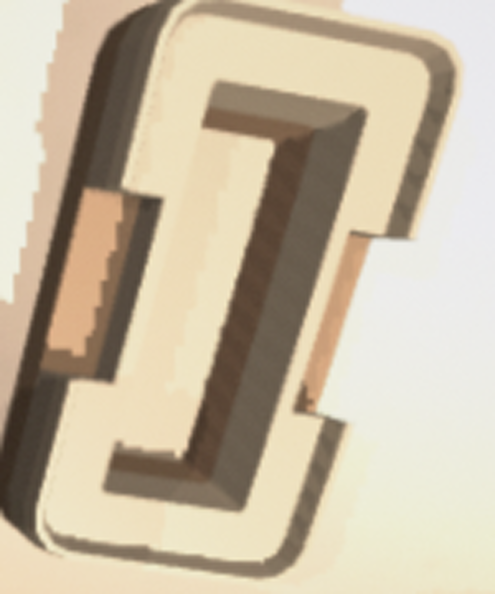

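The crop shows the rect mould's lip ends at the notches at (122,191), (413,238), (66,379) and (347,422), and the hole corners at (217,80), (365,107), (102,490) and (245,510).

```bash
python3 -c "
from h import *
p=np.load('pics/r1.npy'); C=cam('wrist',{'tool_pos':p[:3],'orientation':p[3:]})
for L,z in (([(122,191),(413,238),(66,379),(347,422)],.04),([(217,80),(365,107),(102,490),(245,510)],.034)):
    P=px2w(C,[(427+x/3.3,60+y/3.3) for x,y in L],z)[:,:2]
    d=P[:2].mean(0)-P[2:].mean(0); e=P[[0,2]].mean(0)-P[[1,3]].mean(0)
    print(P.mean(0).round(4), np.degrees([np.arctan2(d[1],d[0]),np.arctan2(e[1],e[0])-np.pi/2]), np.hypot(*d),np.hypot(*e))
go(.4774,-.3135,.07,-.16)
"
```

```text
[ 0.4747 -0.3111] [-14.65478048 -12.2574562 ] 0.055832877493525467 0.09017205852778347
[ 0.475  -0.3122] [-12.51325318 -12.37444094] 0.1234335210099507 0.04679613231645476
shift [0.0989 0.3555 0.1742] turn [-0.0001 -0.      0.0538] yaw0 -0.076 pos [ 0.4415 -0.1325  0.1571] q1 -0.40 q6 1.24 t 31.57
```

```bash
python3 -c "
from h import *
for n,b in (('w1',(335,150,385,240)),('r1',(455,80,542,220))):
    im=cv2.imread(f'pics/{n}.png'); p=np.load(f'pics/{n}.npy'); C=cam('wrist',{'tool_pos':p[:3],'orientation':p[3:]})
    g=cv2.cvtColor(im,cv2.COLOR_BGR2GRAY)[b[1]:b[3],b[0]:b[2]]
    t,m=cv2.threshold(g,0,255,cv2.THRESH_BINARY_INV+cv2.THRESH_OTSU)
    for c in cv2.findContours(m,cv2.RETR_EXTERNAL,cv2.CHAIN_APPROX_NONE)[0]:
        if len(c)>60: print(n,t,rect(px2w(C,c[:,0]+np.array(b[:2]),.034)[:,:2]))
go(.4755,-.312,.07,-.215)
"
```

```text
w1 124.0 (array([ 474.6, -311.3]), 123.4, 47.3, -12.8)
r1 157.0 (array([ 420.6, -344.3]), 36.2, 7.1, -12.5)
r1 157.0 (array([ 475. , -311.8]), 124.0, 48.0, -12.6)
r1 157.0 (array([ 500.9, -278.6]), 91.3, 19.6, 2.4)
shift [0.0949 0.3528 0.1742] turn [-0.0001 -0.      0.0888] yaw0 -0.076 pos [ 0.4415 -0.1325  0.1571] q1 -0.40 q6 1.24 t 31.57
```

```bash
python3 -m crank '[[[-1,0.03,0.1,0,0,0,0.05],[-1,0.055,0.2,0.02,0,0,0.092],[-1,0.08,0.3,0.05,0,0,0.092],[-1,0.0935,0.352,0.1,0,0,0.092],[-1,0.0935,0.352,0.15,0,0,0.092]]]'; python3 -m crank '[[[-1,0,0,0.01,0,0,0],[-1,0,0,0.02,0,0,0],[-1,0,0,0.02,0,0,0],[-1,0,0,0.02,0,0,0],[-1,0,0,0.02,0,0,0]]]'; python3 -c "
from h import *
go(.4748,-.3116,.038,-.22)
s,im,C=look('r2')
uv,P=outline(im,['blue'],C,s['tool_pos'][2]+.0058,(200,50,450,330));a=rect(P);print('held',a,uv.min(0),uv.max(0), 'front-based centre',a[0]+(a[1]/2-73)*np.array([np.cos(np.radians(a[3])),np.sin(np.radians(a[3]))]))"
```

```text
t: 32.2
tool_pos: [0.4748, -0.3143, 0.0815]
orientation: [3.121, -0.349, 0.001]
force: [0.2, 1.3, -2.8]
opening: 0.0696
gripper_force: 40.0
t: 32.83
tool_pos: [0.475, -0.3125, 0.0729]
orientation: [3.122, -0.347, 0.002]
force: [0.5, -1.1, -2.2]
opening: 0.0694
gripper_force: 40.0
shift [-0.0008 -0.0018  0.0699] turn [ 0.0004 -0.0008 -0.0007] yaw0 -0.221 pos [ 0.475  -0.3125  0.0729] q1 -0.67 q6 1.12 t 32.83
held (array([ 498.3, -317. ]), 97.3, 70.1, -12.6) [256 126] [382 287] front-based centre [ 474.53642685 -311.68821207]
```

Aligned, so I'll lower, release and clear.

```bash
python3 -m crank '[[[-1,0,-0.001,0.03,0,0,0],[-1,0,-0.001,0.05,0,0,0],[-1,0,-0.001,0.064,0,0,0],[-1,0,-0.001,0.07,0,0,0],[-1,0,-0.001,0.07,0,0,0]]]'; python3 -m crank '[[[1,0,0,0,0,0,0],[1,0,0,0,0,0,0],[1,0,0,0,0,0,0],[1,0,0,0,0,0,0],[1,0,0,0,0,0,0]]]';python3 -m crank '[[[1,0,0,-0.05,0,0,0],[1,0,0,-0.12,0,0,0],[1,-0.02,0,-0.24,0,0,0],[1,-0.08,0,-0.35,0,0,0],[1,-0.1,0,-0.38,0,0,0]]]';python3 -m crank '[[[1,0,0,0,0,0,0],[1,0,0,0,0,0,0],[1,0,0,0,0,0,0],[1,0,0,0,0,0,0],[1,0,0,0,0,0,0]]]';python3 -c "
from h import *
s,im,C=look('f1')
print('rect',rect(outline(im,['blue'],C,.043,(250,50,640,300))[1]))
print('stad',rect(outline(im,['amber'],C,.043,(0,0,300,300))[1]))
print('sq',rect(outline(im,['green'],C,.043,(100,0,450,150))[1]))
t=read_camera('top');cv2.imwrite('pics/top9.png',t[:,:,::-1]);C=cam('top')
a=cv2.imread('pics/top0.png')[:,:,::-1]
for n,c,z,b in (('disc','red',.043,(250,160,290,190)),('sq','green',.043,(350,150,395,190)),('stad','amber',.043,(300,215,345,260)),('rect','blue',.043,(390,195,440,260))): 
    try: print(n,rect(outline(t,[c],C,z,b)[1]))
    except Exception as e: print(n,e)
for n,b in (('cup',(258,243,280,265)),('tape',(300,163,330,192))):
    f=lambda i:cv2.cvtColor(i[b[1]:b[3],b[0]:b[2]].copy(),cv2.COLOR_RGB2HSV)
    for i in (a,t):
        m=cv2.inRange(f(i),(95,100,20),(130,255,255)); print(n,np.argwhere(m>0).mean(0).round(1),m.sum()//255)
print(s['force'],s['t'])"
```

```text
t: 33.5
tool_pos: [0.4746, -0.3119, 0.0373]
orientation: [3.122, -0.347, -0.0]
force: [-1.5, 1.8, 0.9]
opening: 0.0692
gripper_force: 40.0
t: 34.12
tool_pos: [0.4746, -0.3119, 0.0371]
orientation: [3.122, -0.347, 0.0]
force: [1.0, -0.5, -0.3]
opening: 0.0932
gripper_force: 0.0
t: 34.75
tool_pos: [0.4265, -0.3021, 0.232]
orientation: [3.118, -0.347, 0.009]
force: [-0.2, -1.2, -0.3]
opening: 0.0932
gripper_force: 0.0
t: 35.38
tool_pos: [0.4258, -0.3007, 0.2264]
orientation: [-3.122, 0.347, 0.001]
force: [-0.2, 0.5, 0.2]
opening: 0.093
gripper_force: 0.0
rect (array([ 475.8, -311.4]), 142.9, 68.7, -12.6)
stad (array([453.2,  -8.9]), 110.8, 68.2, 2.4)
sq (array([ 647.9, -187.4]), 65.5, 23.6, 76.0)
disc (array([662.3, 170.3]), 53.4, 50.5, 88.6)
sq (array([ 678.7, -188.6]), 58.7, 55.6, -81.0)
stad (array([458.1,  -9. ]), 103.8, 61.9, -1.3)
rect (array([ 517.5, -320.2]), 63.4, 58.2, 77.5)
cup [9.4 9.7] 66
cup [9.5 9.7] 67
tape [14.5 15.5] 148
tape [14.2 14.9] 138
[-0.24437202  0.48646725  0.23639857] 35.375
```

```bash
python3 -c "
from plant import close_job
print(close_job())"
```

```text
the job is handed in; nothing more can be done
None
```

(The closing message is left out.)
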